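Hold a brick block square in the gluing jig

ROBOT

A 6-joint arm with a two-finger parallel gripper is mounted at the origin on a cart in front of the work surface, level with it; the furniture and walls round the work are solid. World frame = base frame: x ahead of the robot, y to its left, z up, the work surface at z = 0. Lengths are in m, angles in degrees, forces in N, time in s.
With the tool pointing down it reaches from about 0.25 to 0.725 m from the base axis. Payload 9.7 kg.
Tool frame: the origin (TCP) lies midway between the tips of the shut fingers; the grasp point (between the pads) lies 19 mm behind it; z points along the fingers, y is the line along which they close (so a half turn about z gives the same grasp; the last joint's range is limited). The gripper opens to 85 mm and grips with 20 to 120 N. Pads are 22 mm wide; open, the fingers measure 114 mm over their backs; the gripper's body (76 mm by 85 mm) begins 54 mm behind the grasp point. The pads swing forward as they close: fully open they stand 13 mm farther back than shut.
Start: joints at [73.969, 4.979, 10.078, 95.1, 0, 90], TCP at [0.152, 0.529, 0.231] pointing down, gripper open.
Joint ranges: [-179.16, 179.16], [-48.56, 103.87], [-65.8, 70.77], [-126.05, 130.52], [-82.76, 87.17], [-180, 180]. Speed limits (degrees/s): [127.2, 127.2, 147.25, 180, 180, 180].

INTERFACE

Orientations are given as [roll, pitch, yaw] about the fixed x, y, z axes, in that order (R = Rz(yaw) Ry(pitch) Rx(roll)).
In Python, from workcell import bot gives the robot as it stands.
- The arm moves only by the shell command python3 -m crank 'ROWS' [FORCE]. ROWS is JSON, a list of rows, each an object with "gripper": the finger opening in mm, from 0 to 85.4; "travel": the shift along the tool's x, y, z in mm, a list of three; "twist": the turn, a rotation vector about the tool's x, y, z in rad, a list of three. In form: [{"gripper": gripper, "travel": [tx, ty, tz], "twist": [rx, ry, rz]}, ...]. A call has 1 to 12 rows; each row shifts and turns the commanded pose from where the row before left it, along the tool's axes as they then stand; what a row does not reach is not made up. A row lasts 1/8 s, in which the tool goes at most 62.5 mm and 10.7 degrees, less where a joint would pass 70% of its speed; a pose out of reach is approached as far as the arm can. A call is refused whole if a number of a shift passes 62.5 or a number of a turn 0.188, either way. A call with a gripper value outside its range is refused whole. The fingers move at their own pace and stop on an object; FORCE is the grip in N (left out, the last holds). Time passes only in rows, so rows that do not move let the fingers close. It gives the time, the measured TCP pose, the force, the opening and the grip force at its end, in the units of the state.
- bot.get_obs(): the state, without advancing time (a new reading comes with each control period).
- bot.camera(name): name is "side" or "top"; returns the picture (400x640x3 uint8, red, green, blue); there is no depth.
- bot.calibration(name): a dict with "vfov" (degrees; the focal length in pixels is half the picture's height over the tangent of half this angle, whatever the lens; pixels are square), "cx", "cy" (the principal point, pixels), "camera_from_world" (4x4, takes a point from world to camera coordinates). Camera axes: x right, y down, z forward; pixel columns grow to the right and rows downward; lengths in m; the calibration is good to about 2 mm. A picture is of the moment at which its call begins. calibration takes no time and is no camera call.
- bot.job_done(): hands the job in; it is judged then, once.
The state is a dict: "time": time; "q": joint angles; "qd": joint speeds; "joint_efforts": joint torques, N m; "ee_pos": TCP position; "tcp_rot": TCP orientation; "wrist_force": force on the tool from outside, world axes, zero at the start; "torque": the same for the moment, N m; "opening": finger opening in m; "grasp_force": force on a finger pad.
Only numpy, scipy, OpenCV 4.12 (cv2) and the standard library are available. Lean on these libraries where they do the work, as an engineer would, in place of code of your own. Each camera call takes 0.05 s, during which the arm holds its last target. There are 200 camera calls.

TASK

Pick up the larger block of small white plaster bricks and stand it upright on the plate of the right-angle gluing jig, its longer side against the long fence. Push it gently but firmly into the corner so that it is flush against both fences at once, and finish while you are still holding it pressed against both, as one would while the glue grabs; do not let go. Plaster is brittle, so do not ram it, and leave the small single stack of pale tiles, the paint pot and the glue bottle undisturbed.

Things in the scene. Friction and masses are not known exactly. Their poses are not given: they have to be found in the camera images.
- brick_block: Upright block of small white plaster bricks, a solid box that moves as one piece: 41 (its x) x 58 (its y) x 67 mm high (its z), 0.12 to 0.23 kg, loose on the bench. Origin: centre of its underside. Best gripped from above across the 41 mm sides, in its upper 30 mm.
- jig: Right-angle gluing jig, waxed, fixed: plywood plate 130 (its x) x 140 (y) x 8 mm with two aluminium fences 14 mm thick, 30 mm high above the plate (top 38 mm above the bench). Origin: centre of the underside. At yaw 0 +x points away from the robot, +y to its left. The seated block has its origin at x 24.5, y 16, z 8 mm in this frame and its y axis along the jig's y (either way round).
- fence_long: The jig's long fence, 124 mm long, along the jig's y at its +x edge; its working face looks to the jig's -x and lies at x = +45 mm in the jig's frame, spanning y = -66 to +58 mm. Same origin and axes as the jig. It does not move.
- fence_short: The jig's short fence, 80 mm long, along the jig's x at its +y edge; its working face looks to the jig's -y and lies at y = +45 mm in the jig's frame, spanning x = -41 to +39 mm (a 6 mm relief gap is left at the corner). Same origin and axes as the jig. It does not move.
- jig_corner (a point): The inner corner of the jig, on the plate's top (8 mm above the bench), where the working faces of the two fences meet; axes as the jig's. Plate and fences are waxed, so slippery (friction about 0.17 to 0.27); even so, rubbing takes up part of the push.
- tile_stack: Bystander: upright single stack of pale square tiles, 27 x 27 x 48 mm, loose. Origin: centre of its underside.
- paint_pot: Bystander: round paint pot with a red lid, 50 mm across, 54 mm high, loose. Origin: centre of its underside.
- glue_bottle: Bystander: beige squeeze bottle with a pointed nozzle, 36 mm across, 92 mm high, loose. Origin: centre of its underside.
Mind the look-alikes: they are no part of the job. Several things have the shape of the brick_block; the one meant has the colours described above.

How it is judged (in metres and radians):
On the way:
1. the brick block is held clear of the bench (height (world z) of brick_block above 0.02 m and contact force between brick_block and the fingers above 1 N and contact force between brick_block and jig below 0.1 N), for 0.2 s.
At the end, for the whole second after the job is handed in: Block on the plate within 3 mm, upright and square to the fences within 0.06 rad, within 4.5 mm of its seat (long side on the long fence), at rest, pressed with over 1.5 N on each fence at once, fingers still on it (over 1 N); bystanders upright, within 30 mm of their start (x of brick_block in the frame of jig between 0.0195 and 0.0285 m and y of brick_block in the frame of jig between 0.011 and 0.02 m and z of brick_block in the frame of jig between 0.005 and 0.011 m and angle between the y axis of brick_block and the y axis of jig, either way round below 0.06 rad and angle between brick_block's own z axis and vertical below 0.06 rad and contact force between brick_block and fence_long above 1.5 N and contact force between brick_block and fence_short above 1.5 N and contact force between brick_block and the fingers above 1 N and linear speed of brick_block below 0.02 m/s and distance of each of tile_stack, paint_pot, glue_bottle from where it was at the start of the episode below 0.03 m and angle between each of tile_stack, paint_pot, glue_bottle's own z axis and vertical below 0.3 rad); the arm keeps its last pose, push and grip.
It fails at once if the block is rammed or crushed against a fence (over 40 N) (contact force between brick_block and fence_long above 40 N or contact force between brick_block and fence_short above 40 N).
It fails at once if a bystander is knocked over or pushed away by 30 mm or more (distance of any of tile_stack, paint_pot, glue_bottle from where it was at the start of the episode above 0.03 m or angle between any of tile_stack, paint_pot, glue_bottle's own z axis and vertical above 0.3 rad).
It also fails if it takes over 51 s, if anything falls off the work surface, if the arm or the gripper's body presses on something with over 40 N, if the wrist force passes 120 N, or if a joint passes its speed limit or range.

## Working session

There is one attempt and no reset: what is moved stays moved. The work goes in short steps, Python scripts to look and compute and a shell command to move; the robot and the scene stay as the last step left them, time stands still between calls to the robot, and variables do not carry over. Pictures are saved under pics/ and viewed, at most 10 in all, crops included, and the job is handed in when it is done.

```bash
mkdir -p pics; python3 - <<'E'
from workcell import bot
import cv2, numpy as np
for n in("top","side"):
    im=bot.camera(n); cv2.imwrite(f"pics/{n}0.png",im[:,:,::-1]); c=bot.calibration(n); print(n,c)
o=bot.get_obs(); print({k:np.round(v,3) for k,v in o.items()})
E
```

```text
top {'vfov': 47.11904248851587, 'cx': 313.54757514140556, 'cy': 192.9309742429732, 'camera_from_world': array([[-0.00654142, -0.99997452, -0.00285813, -0.00190036],
       [-0.97881399,  0.00698788, -0.20463221,  0.57924039],
       [ 0.20464696,  0.00145899, -0.97883476,  1.24439062],
       [ 0.        ,  0.        ,  0.        ,  1.        ]])}
side {'vfov': 57.87356974879849, 'cx': 320.70429146324307, 'cy': 207.8411209268766, 'camera_from_world': array([[ 0.86656365, -0.49876135, -0.01745147, -0.50425899],
       [-0.23238175, -0.37230756, -0.89854649,  0.17004531],
       [ 0.44166295,  0.78270314, -0.43853123,  0.71143983],
       [ 0.        ,  0.        ,  0.        ,  1.        ]])}
{'time': np.float64(0.1), 'q': array([73.969,  5.008, 10.037, 95.1  ,  0.   , 90.   ]), 'qd': array([ 0.034, -0.025,  0.048,  0.01 , -0.011, -0.091]), 'joint_efforts': array([-3.0000e-03, -5.2156e+01,  4.6565e+01,  1.6000e-02, -0.0000e+00,
        0.0000e+00]), 'ee_pos': array([0.152, 0.528, 0.231]), 'tcp_rot': array([-179.93 ,   -0.   ,  163.968]), 'wrist_force': array([0.725, 0.21 , 0.436]), 'torque': array([-0.018, -0.014, -0.019]), 'grasp_force': np.float64(0.0), 'opening': np.float64(0.085)}
```

View pics/top0.png

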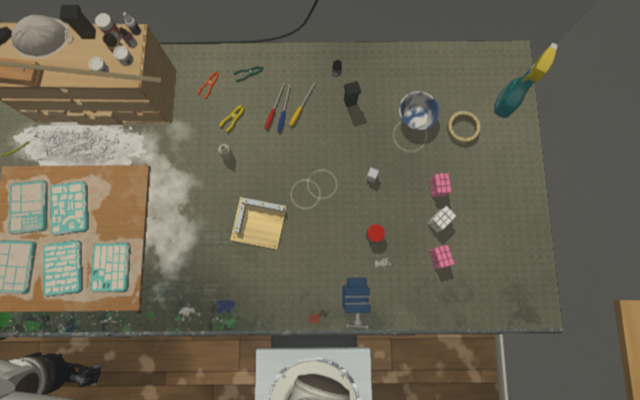

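View pics/side0.png

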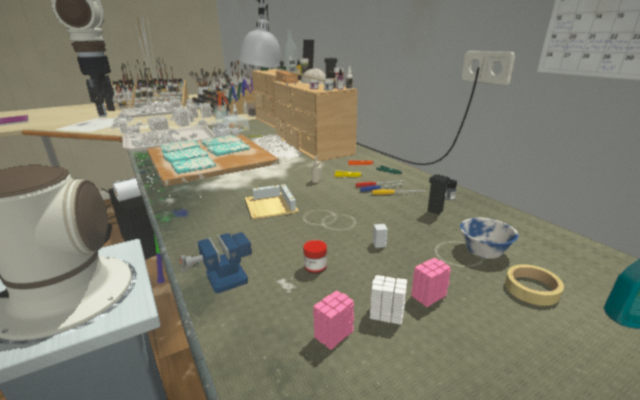

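The top view shows the white block at about (442,219), between two pink ones. The jig is at (260,222) with its long fence at the top and short fence at the left, the pot at (376,233), the tile stack at (373,174) and the glue bottle at (224,150). Next I'll measure with enlarged crops.

```bash
cat > h.py <<'E'
from workcell import bot
import cv2, numpy as np
def K(n):
    c=bot.calibration(n); f=200/np.tan(np.radians(c["vfov"]/2)); return f,c["cx"],c["cy"],np.array(c["camera_from_world"])
def ray(n,u,v,z):
    f,cx,cy,T=K(n); R=T[:3,:3]; o=-R.T@T[:3,3]; d=R.T@np.array([(u-cx)/f,(v-cy)/f,1]); return (o+d*(z-o[2])/d[2])
def proj(n,p):
    f,cx,cy,T=K(n); q=T[:3,:3]@np.array(p)+T[:3,3]; return q[:2]/q[2]*f+[cx,cy]
E
python3 - <<'E'
from h import *
im=cv2.imread("pics/top0.png")
a=cv2.resize(im[190:255,225:295],None,fx=8,fy=8,interpolation=cv2.INTER_CUBIC)
b=cv2.resize(im[200:240,422:462],None,fx=8,fy=8,interpolation=cv2.INTER_CUBIC)
c=np.zeros((600,800,3),np.uint8)
a=a[:520,:480];c[:520,:480]=a; c[:320,480:800]=b
s=cv2.imread("pics/side0.png")[268:330,360:415]; s=cv2.resize(s,None,fx=4,fy=4,interpolation=cv2.INTER_CUBIC); c[330:330+s.shape[0],490:490+s.shape[1]]=s
cv2.imwrite("pics/crop0.png",c)
for u,v in((442,216),(376,233)): print(ray("top",u,v,.06))
print(proj("top",(0,0,0)))
E
```

```text
[ 0.51035309 -0.36657244  0.06      ]
[ 0.46368588 -0.17943566  0.06      ]
[312.84713023 406.43085129]
```

View pics/crop0.png

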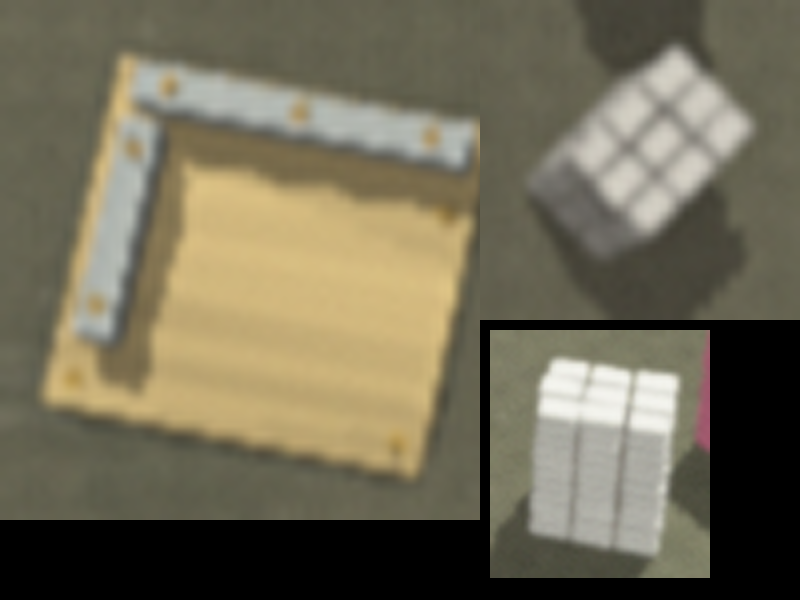

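The crop shows all four top corners of the white block, three corners of the jig plate, and the upper edges of both fences' working faces. Casting these pixels onto planes at their heights.

```bash
python3 - <<'E'
from h import *
def A(x,y,ox,oy,z): return ray("top",ox+(x+.5)/8-.5,oy+(y+.5)/8-.5,z)[:2]
B=np.array([A(x-480,y,422,200,.067) for x,y in((680,45),(755,127),(638,241),(563,155))])
L=lambda a,b:(np.round(np.linalg.norm(b-a)*1e3,1),np.round(np.degrees(np.arctan2(*(b-a)[::-1])),1))
print("block",B.mean(0),[L(B[i],B[(i+1)%4]) for i in range(4)])
P=np.array([A(x,y,225,190,.008) for x,y in((122,55),(42,405),(415,478))])
print("plate ctr",(P[0]+P[2])/2,L(P[1],P[0]),L(P[2],P[1]))
F=np.array([A(x,y,225,190,.038) for x,y in((135,105),(466,165),(162,122),(115,340))])
print("long",L(F[1],F[0]),"short",L(F[3],F[2]))
th=np.radians(L(F[1],F[0])[1]-90); ex=np.array([np.cos(th),np.sin(th)]);ey=np.array([-ex[1],ex[0]])
print("face x",ex@(F[:2].T),"short y",ey@(F[2:].T))
c=ex*((ex@F[:2].T).mean()-.045)+ey*((ey@F[2:].T).mean()-.045)
print("jig ctr from fences",c,"yaw",np.degrees(th),"seat",c+ex*.0245+ey*.016)
# side check
print("block base/top ctr side",proj("side",[*B.mean(0),.067]),"top pix centre jig",proj("side",[*c,.008]))
for n,(u,v),z in(("tile",(373,172),.048),("pot",(376,233),.054),("glue",(224,148),.09)): print(n,ray("top",u,v,z))
hsv=cv2.cvtColor(cv2.imread("pics/side0.png"),cv2.COLOR_BGR2HSV)
E
```

```text
block [ 0.50561941 -0.36981651] [(np.float64(38.0), np.float64(-140.3)), (np.float64(58.9), np.float64(132.5)), (np.float64(38.8), np.float64(38.6)), (np.float64(58.1), np.float64(-48.3))]
plate ctr [0.50282065 0.15731474] (np.float64(131.7), np.float64(-11.2)) (np.float64(138.1), np.float64(78.6))
long (np.float64(121.5), np.float64(79.2)) short (np.float64(80.0), np.float64(-10.7))
face x [0.50883182 0.50886221] short y [0.29192862 0.29174427]
jig ctr from fences [0.50188354 0.15554803] yaw -10.799999999999997 seat [0.52894768 0.16667378]
block base/top ctr side [389.524638  284.2135249] top pix centre jig [270.10126684 203.82106993]
tile [ 0.64241185 -0.17846011  0.048     ]
pot [ 0.46439743 -0.18024253  0.054     ]
glue [0.70492383 0.24722235 0.09      ]
```

The block comes out at (0.506,-0.370) with its x axis at about 42°, and the projection agrees with the side view. The jig's yaw is about -10.8°. I'll traverse high first.

```bash
cat >> h.py <<'E'
from scipy.spatial.transform import Rotation as Ro
def plan(target,yaw):
    o=bot.get_obs(); R=Ro.from_euler("xyz",o["tcp_rot"],degrees=True)
    d=R.inv().apply(np.array(target)-o["ee_pos"])*1e3
    # half-turn symmetric goal
    for y in(yaw,yaw+180):
        w=(R.inv()*Ro.from_euler("xyz",[180,0,y],degrees=True)).as_rotvec()
        print("travel mm",d.round(1),"twist rad",w.round(3))
    print("t",o["time"],"pos",o["ee_pos"].round(4),"rpy",o["tcp_rot"].round(2),"F",o["wrist_force"].round(2),"open",o["opening"].round(4),"grip",o["grasp_force"].round(1),"q",o["q"].round(1))
E
r='{"gripper":60,"travel":[-24.5,-32,0],"twist":[0,0,0]}'; true
python3 -m crank '[{"gripper":85,"travel":[-24.5,-32,0],"twist":[0,0,0]},{"gripper":85,"travel":[-24.5,-32,0],"twist":[0,0,0]},{"gripper":85,"travel":[-24.5,-32,0],"twist":[0,0,0]},{"gripper":85,"travel":[-24.5,-32,0],"twist":[0,0,0]},{"gripper":85,"travel":[-24.5,-32,0],"twist":[0,0,0]},{"gripper":85,"travel":[-24.5,-32,0],"twist":[0,0,0]},{"gripper":85,"travel":[-24.5,-32,0],"twist":[0,0,0]},{"gripper":85,"travel":[-24.5,-32,0],"twist":[0,0,0]},{"gripper":85,"travel":[-24.5,-32,0],"twist":[0,0,0]},{"gripper":85,"travel":[-24.5,-32,0],"twist":[0,0,0]},{"gripper":85,"travel":[-24.5,-32,0],"twist":[0,0,0]},{"gripper":85,"travel":[-24.5,-32,0],"twist":[0,0,0]}]' 40
python3 -m crank '[{"gripper":60,"travel":[-24.5,-32,0],"twist":[0,0,0]},{"gripper":60,"travel":[-24.5,-32,0],"twist":[0,0,0]},{"gripper":60,"travel":[-24.5,-32,0],"twist":[0,0,0]},{"gripper":60,"travel":[-24.5,-32,0],"twist":[0,0,0]},{"gripper":60,"travel":[-24.5,-32,0],"twist":[0,0,0]},{"gripper":60,"travel":[-24.5,-32,0],"twist":[0,0,0]},{"gripper":60,"travel":[-24.5,-32,0],"twist":[0,0,0]},{"gripper":60,"travel":[-24.5,-32,0],"twist":[0,0,0]},{"gripper":60,"travel":[-24.5,-32,0],"twist":[0,0,0]},{"gripper":60,"travel":[-24.5,-32,0],"twist":[0,0,0]},{"gripper":60,"travel":[-24.5,-32,0],"twist":[0,0,0]},{"gripper":60,"travel":[0,0,0],"twist":[0,0,0]}]'
python3 -c "
from h import *
plan([.5056,-.3698,.12],132)"
```

```text
time: 1.6
ee_pos: [0.3286, 0.0771, 0.2312]
tcp_rot: [180.0, 0.0, 164.0]
wrist_force: [0.7, 0.0, -0.4]
opening: 0.0851
grasp_force: 0.0
time: 3.1
ee_pos: [0.4904, -0.3363, 0.2293]
tcp_rot: [180.0, -0.1, 163.9]
wrist_force: [-0.5, 0.3, 0.4]
opening: 0.0602
grasp_force: 0.0
travel mm [-24.2 -28.  109.3] twist rad [-0.    -0.002  0.556]
travel mm [-24.2 -28.  109.3] twist rad [ 0.003 -0.    -2.586]Traceback (most recent call last):
  File "<string>", line 3, in <module>
    plan([.5056,-.3698,.12],132)
    ~~~~^^^^^^^^^^^^^^^^^^^^^^^^
  File "h.py", line 17, in plan
    print("t",o["time"],"pos",o["ee_pos"].round(4),"rpy",o["tcp_rot"].round(2),"F",o["wrist_force"].round(2),"open",o["opening"].round(4),"grip",o["grasp_force"].round(1),"q",o["q"].round(1))
                                                                                                                    ^^^^^^^^^^^^^^^^^^
AttributeError: 'float' object has no attribute 'round'
```

```bash
sed -i 's/o\["opening"\].round(4)/round(float(o["opening"]),4)/; s/o\["grasp_force"\].round(1)/round(float(o["grasp_force"]),1)/' h.py
python3 -m crank '[{"gripper":60,"travel":[-24,-28,0],"twist":[0,0,0]},{"gripper":60,"travel":[0,0,20],"twist":[0,0,0.14]},{"gripper":60,"travel":[0,0,30],"twist":[0,0,0.14]},{"gripper":60,"travel":[0,0,30],"twist":[0,0,0.14]},{"gripper":60,"travel":[0,0,30],"twist":[0,0,0.136]},{"gripper":60,"travel":[0,0,0],"twist":[0,0,0]},{"gripper":60,"travel":[0,0,0],"twist":[0,0,0]}]'
python3 - <<'E'
from h import *
plan([.5056,-.3698,.037],132)
im=bot.camera("top"); a=im[175:265,400:490,::-1]; s=bot.camera("side")[230:350,310:460,::-1]
c=np.zeros((500,800,3),np.uint8); c[:360,:360]=cv2.resize(a,(360,360),interpolation=2); c[:344,370:800]=cv2.resize(s,(430,344),interpolation=2)
cv2.imwrite("pics/pre.png",c)
E
```

```text
time: 3.98
ee_pos: [0.5058, -0.3678, 0.1227]
tcp_rot: [180.0, 0.1, 132.3]
wrist_force: [-0.6, -0.1, -0.2]
opening: 0.0601
grasp_force: 0.0
travel mm [-1.3 -1.6 85.7] twist rad [0.    0.001 0.005]
travel mm [-1.3 -1.6 85.7] twist rad [-2.000e-03  0.000e+00 -3.136e+00]
t 3.975 pos [ 0.5058 -0.3678  0.1227] rpy [1.7998e+02 7.0000e-02 1.3230e+02] F [-0.61 -0.12 -0.22] open 0.0601 grip 0.0 q [-36.   14.5   8.9  84.3   0.   11.7]
```

View pics/pre.png

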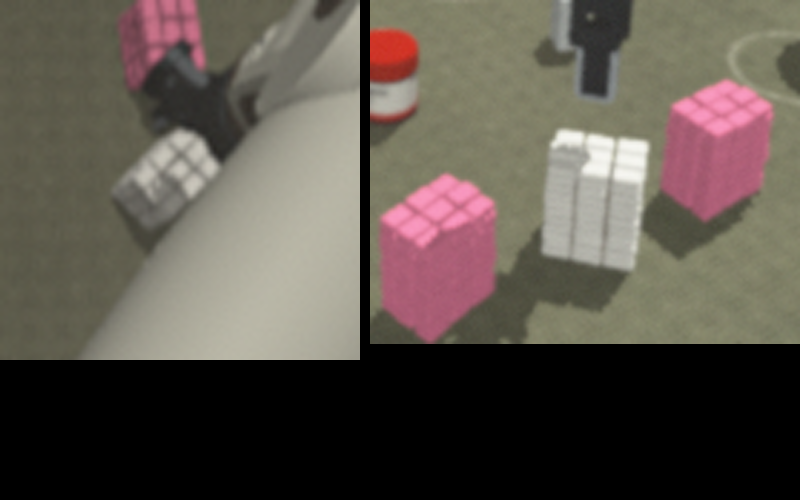

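The open gripper hangs above the white block (side view around (595,90) in the crop) and both pink blocks are clear. I'll descend and grip.

```bash

python3 -m crank '[{"gripper":60,"travel":[-1.3,-1.6,25],"twist":[0,0,0.005]},{"gripper":60,"travel":[0,0,25],"twist":[0,0,0]},{"gripper":60,"travel":[0,0,20],"twist":[0,0,0]},{"gripper":60,"travel":[0,0,10],"twist":[0,0,0]},{"gripper":60,"travel":[0,0,4],"twist":[0,0,0]},{"gripper":60,"travel":[0,0,0],"twist":[0,0,0]},{"gripper":60,"travel":[0,0,0],"twist":[0,0,0]}]'
python3 -m crank '[{"gripper":30,"travel":[0,0,0],"twist":[0,0,0]},{"gripper":30,"travel":[0,0,0],"twist":[0,0,0]},{"gripper":30,"travel":[0,0,0],"twist":[0,0,0]},{"gripper":30,"travel":[0,0,0],"twist":[0,0,0]},{"gripper":30,"travel":[0,0,0],"twist":[0,0,0]},{"gripper":30,"travel":[0,0,0],"twist":[0,0,0]}]' 50
```

```text
time: 4.95
ee_pos: [0.5056, -0.3702, 0.0382]
tcp_rot: [180.0, 0.1, 131.8]
wrist_force: [0.5, 0.1, -0.0]
opening: 0.06
grasp_force: 0.0
time: 5.7
ee_pos: [0.5055, -0.3703, 0.0381]
tcp_rot: [180.0, 0.1, 131.8]
wrist_force: [-1.0, 0.3, 6.7]
opening: 0.0399
grasp_force: 51.0
```

```bash

python3 -m crank '[{"gripper":30,"travel":[0,0,-8],"twist":[0,0,0]},{"gripper":30,"travel":[0,0,-16],"twist":[0,0,0]},{"gripper":30,"travel":[0,0,-24],"twist":[0,0,0]},{"gripper":30,"travel":[0,0,-28],"twist":[0,0,0]},{"gripper":30,"travel":[0,0,-28],"twist":[0,0,0]},{"gripper":30,"travel":[0,0,-16],"twist":[0,0,0]},{"gripper":30,"travel":[12,11,0],"twist":[0,0,0]},{"gripper":30,"travel":[25,23,0],"twist":[0,0,0]},{"gripper":30,"travel":[25,23,0],"twist":[0,0,0]},{"gripper":30,"travel":[25,23,0],"twist":[0,0,0]},{"gripper":30,"travel":[25,23,0],"twist":[0,0,0]},{"gripper":30,"travel":[25,23,0],"twist":[0,0,0]}]'
python3 -m crank '[{"gripper":30,"travel":[25,23,0],"twist":[0,0,0]},{"gripper":30,"travel":[25,23,0],"twist":[0,0,0]},{"gripper":30,"travel":[25,23,0],"twist":[0,0,0]},{"gripper":30,"travel":[25,23,0],"twist":[0,0,0]},{"gripper":30,"travel":[25,23,0],"twist":[0,0,0]},{"gripper":30,"travel":[25,23,0],"twist":[0,0,0]},{"gripper":30,"travel":[25,23,0],"twist":[0,0,0]},{"gripper":30,"travel":[25,23,0],"twist":[0,0,0]},{"gripper":30,"travel":[25,23,0],"twist":[0,0,0]},{"gripper":30,"travel":[20,20,0],"twist":[0,0,0]},{"gripper":30,"travel":[10,10,0],"twist":[0,0,0]},{"gripper":30,"travel":[0,0,0],"twist":[0,0,0]}]'
python3 -m crank '[{"gripper":30,"travel":[0,0,0],"twist":[0,0,0.1]},{"gripper":30,"travel":[0,0,0],"twist":[0,0,0.14]},{"gripper":30,"travel":[0,0,0],"twist":[0,0,0.14]},{"gripper":30,"travel":[0,0,0],"twist":[0,0,0.14]},{"gripper":30,"travel":[0,0,0],"twist":[0,0,0.14]},{"gripper":30,"travel":[0,0,0],"twist":[0,0,0.14]},{"gripper":30,"travel":[0,0,0],"twist":[0,0,0.12]},{"gripper":30,"travel":[0,0,0],"twist":[0,0,0]},{"gripper":30,"travel":[0,0,0],"twist":[0,0,0]}]'
python3 - <<'E'
from h import *
plan([.5149,.1571,.08],79.2)
im=bot.camera("top")[170:270,220:320,::-1]; s=bot.camera("side")[120:240,210:360,::-1]
c=np.zeros((400,800,3),np.uint8); c[:400,:400]=cv2.resize(im,(400,400),interpolation=2); c[:320,400:800]=cv2.resize(s,(400,320),interpolation=2)
cv2.imwrite("pics/above.png",c)
E
```

```text
time: 7.2
ee_pos: [0.5069, -0.1817, 0.156]
tcp_rot: [-180.0, -0.1, 131.8]
wrist_force: [0.3, 0.6, -1.3]
opening: 0.0403
grasp_force: 50.4
time: 8.7
ee_pos: [0.5137, 0.1647, 0.1565]
tcp_rot: [-179.9, -0.0, 131.9]
wrist_force: [-0.2, 0.8, -1.7]
opening: 0.04
grasp_force: 50.4
time: 9.82
ee_pos: [0.5143, 0.1636, 0.1572]
tcp_rot: [-180.0, 0.0, 79.2]
wrist_force: [0.6, 0.9, -2.2]
opening: 0.0399
grasp_force: 50.6
travel mm [-6.3  1.9 77.2] twist rad [-0.  0.  0.]
travel mm [-6.3  1.9 77.2] twist rad [-0.    -0.    -3.141]
t 9.825 pos [0.5143 0.1636 0.1572] rpy [-1.7999e+02  1.0000e-02  7.9220e+01] F [ 0.59  0.85 -2.16] open 0.0399 grip 50.6 q [ 17.7   2.7  -0.5  86.8  -0.  118.4]
```

View pics/above.png

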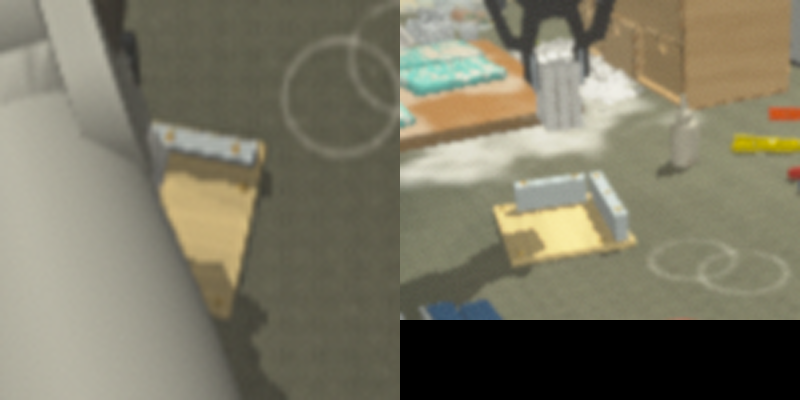

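The block is held upright above the jig (side crop (560,90)) and is set back from both fences. Here tool x is jig +y and tool y is jig +x. Descending.

```bash

python3 -m crank '[{"gripper":30,"travel":[-6,2,10],"twist":[0,0,0]},{"gripper":30,"travel":[0,0,20],"twist":[0,0,0]},{"gripper":30,"travel":[0,0,25],"twist":[0,0,0]},{"gripper":30,"travel":[0,0,20],"twist":[0,0,0]},{"gripper":30,"travel":[0,0,15],"twist":[0,0,0]},{"gripper":30,"travel":[0,0,10],"twist":[0,0,0]},{"gripper":30,"travel":[0,0,4],"twist":[0,0,0]},{"gripper":30,"travel":[0,0,0],"twist":[0,0,0]},{"gripper":30,"travel":[0,0,0],"twist":[0,0,0]},{"gripper":30,"travel":[0,0,0],"twist":[0,0,0]}]'
python3 - <<'E'
from h import *
plan([.5149,.1571,.046],79.2)
s=bot.camera("side")[150:240,210:330,::-1]
cv2.imwrite("pics/low.png",cv2.resize(s,(800,600),interpolation=2))
E
```

```text
time: 11.18
ee_pos: [0.5154, 0.158, 0.0538]
tcp_rot: [180.0, -0.0, 79.1]
wrist_force: [-0.1, -0.2, -1.6]
opening: 0.0399
grasp_force: 50.5
travel mm [-1.  -0.4  7.8] twist rad [ 0.001 -0.    -0.001]
travel mm [-1.  -0.4  7.8] twist rad [-1.00e-03 -1.00e-03  3.14e+00]
t 11.175 pos [0.5154 0.158  0.0538] rpy [ 1.7996e+02 -2.0000e-02  7.9120e+01] F [-0.05 -0.2  -1.57] open 0.0399 grip 50.5 q [ 17.    3.8 -10.9  75.3  -0.  117.9]
```

View pics/low.png

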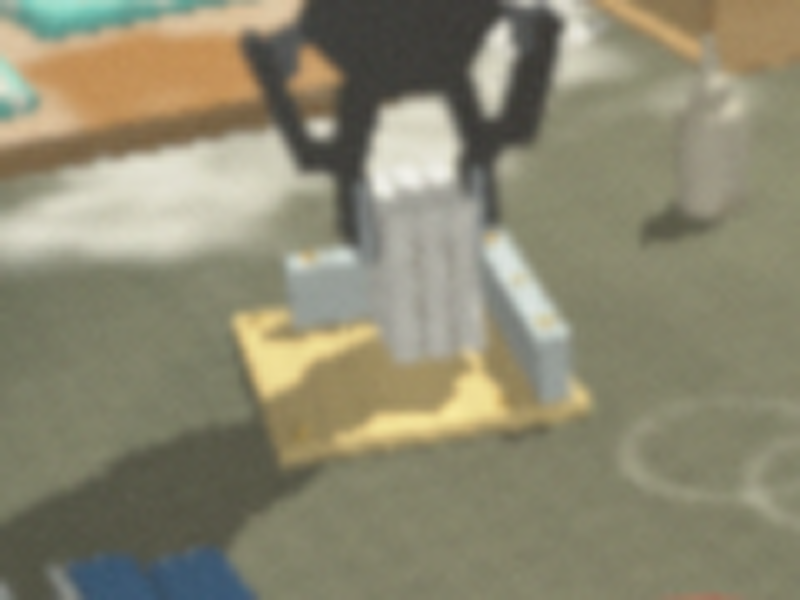

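The block hovers just above the plate, inside both fences, with its fingers above the fence tops. Now touching down gently.

```bash

python3 -m crank '[{"gripper":30,"travel":[0,0,2],"twist":[0,0,0]},{"gripper":30,"travel":[0,0,2],"twist":[0,0,0]},{"gripper":30,"travel":[0,0,2],"twist":[0,0,0]},{"gripper":30,"travel":[0,0,1],"twist":[0,0,0]},{"gripper":30,"travel":[0,0,0],"twist":[0,0,0]},{"gripper":30,"travel":[0,0,0],"twist":[0,0,0]}]'
python3 -m crank '[{"gripper":30,"travel":[0,0,0.6],"twist":[0,0,0]},{"gripper":30,"travel":[0,0,0],"twist":[0,0,0]},{"gripper":30,"travel":[0,0,0],"twist":[0,0,0]}]'
```

```text
time: 11.98
ee_pos: [0.5152, 0.1579, 0.0463]
tcp_rot: [180.0, -0.0, 79.1]
wrist_force: [0.1, -0.0, -1.7]
opening: 0.0402
grasp_force: 50.5
time: 12.35
ee_pos: [0.5153, 0.158, 0.0461]
tcp_rot: [180.0, -0.0, 79.1]
wrist_force: [-2.4, 0.1, 2.8]
opening: 0.0399
grasp_force: 50.8
```

```bash

python3 -m crank '[{"gripper":30,"travel":[0,1.5,-0.2],"twist":[0,0,0]},{"gripper":30,"travel":[0,1.5,0],"twist":[0,0,0]},{"gripper":30,"travel":[0,1.5,0],"twist":[0,0,0]},{"gripper":30,"travel":[0,1.5,0],"twist":[0,0,0]},{"gripper":30,"travel":[0,1.5,0],"twist":[0,0,0]},{"gripper":30,"travel":[0,1,0],"twist":[0,0,0]},{"gripper":30,"travel":[0,0,0],"twist":[0,0,0]},{"gripper":30,"travel":[0,0,0],"twist":[0,0,0]}]'
python3 -m crank '[{"gripper":30,"travel":[1.5,0,0],"twist":[0,0,0]},{"gripper":30,"travel":[1.5,0,0],"twist":[0,0,0]},{"gripper":30,"travel":[1.5,0,0],"twist":[0,0,0]},{"gripper":30,"travel":[1.5,0,0],"twist":[0,0,0]},{"gripper":30,"travel":[1,0,0],"twist":[0,0,0]},{"gripper":30,"travel":[0,0,0],"twist":[0,0,0]},{"gripper":30,"travel":[0,0,0],"twist":[0,0,0]}]'
cat >> h.py <<'E'
def st():
    o=bot.get_obs(); f=o["wrist_force"]; d=o["ee_pos"][:2]-[.5289,.1667]; a=np.radians(-10.8); ex=np.array([np.cos(a),np.sin(a)]); ey=np.array([-ex[1],ex[0]])
    print("t %.2f jig off x %.1f y %.1f mm z %.4f | F jig x %.1f y %.1f z %.1f | T"%(o["time"],ex@d*1e3,ey@d*1e3,o["ee_pos"][2],ex@f[:2],ey@f[:2],f[2]),o["torque"].round(2),o["tcp_rot"].round(2))
E
python3 -c "from h import *;st()"
```

```text
time: 13.35
ee_pos: [0.5237, 0.1564, 0.0461]
tcp_rot: [180.0, -0.0, 79.1]
wrist_force: [-1.5, 1.4, 4.2]
opening: 0.0401
grasp_force: 51.1
time: 14.22
ee_pos: [0.5252, 0.163, 0.046]
tcp_rot: [180.0, 0.0, 79.1]
wrist_force: [0.7, -2.4, 5.4]
opening: 0.0399
grasp_force: 51.0
t 14.22 jig off x -3.0 y -4.3 mm z 0.0460 | F jig x 1.1 y -2.2 z 5.4 | T [-0.54 -0.22 -0.08] [1.7996e+02 1.0000e-02 7.9100e+01]
```

```bash

python3 -m crank '[{"gripper":30,"travel":[0,0.7,-0.2],"twist":[0,0,0]},{"gripper":30,"travel":[0,0.7,0],"twist":[0,0,0]},{"gripper":30,"travel":[0,0.6,0],"twist":[0,0,0]},{"gripper":30,"travel":[0,0,0],"twist":[0,0,0]}]' >/dev/null; python3 -c "from h import *;st()"
python3 -m crank '[{"gripper":30,"travel":[0,0.5,0],"twist":[0,0,0]},{"gripper":30,"travel":[0,0,0],"twist":[0,0,0]},{"gripper":30,"travel":[0,0,0],"twist":[0,0,0]}]' >/dev/null; python3 -c "from h import *;st()"
python3 -m crank '[{"gripper":30,"travel":[0,0.5,0],"twist":[0,0,0]},{"gripper":30,"travel":[0,0,0],"twist":[0,0,0]},{"gripper":30,"travel":[0,0,0],"twist":[0,0,0]}]' >/dev/null; python3 -c "from h import *;st()"
```

```text
t 14.72 jig off x -1.7 y -4.0 mm z 0.0461 | F jig x -2.3 y -1.3 z 5.8 | T [-0.08  0.54 -0.05] [-1.7995e+02 -2.0000e-02  7.9130e+01]
t 15.10 jig off x -1.2 y -4.0 mm z 0.0461 | F jig x -2.9 y 0.1 z 5.1 | T [0.05 0.55 0.01] [-1.7995e+02 -2.0000e-02  7.9130e+01]
t 15.47 jig off x -0.7 y -3.9 mm z 0.0461 | F jig x -1.9 y -0.0 z 5.8 | T [ 0.04  0.49 -0.02] [-1.7995e+02 -3.0000e-02  7.9130e+01]
```

```bash

python3 -m crank '[{"gripper":30,"travel":[0,0.5,0],"twist":[0,0,0]},{"gripper":30,"travel":[0,0,0],"twist":[0,0,0]},{"gripper":30,"travel":[0,0,0],"twist":[0,0,0]}]' >/dev/null; python3 -c "from h import *;st()"
python3 -m crank '[{"gripper":30,"travel":[0,0.4,0],"twist":[0,0,0]},{"gripper":30,"travel":[0,0,0],"twist":[0,0,0]},{"gripper":30,"travel":[0,0,0],"twist":[0,0,0]}]' >/dev/null; python3 -c "from h import *;st()"
python3 -m crank '[{"gripper":30,"travel":[0,0.4,0],"twist":[0,0,0]},{"gripper":30,"travel":[0,0,0],"twist":[0,0,0]},{"gripper":30,"travel":[0,0,0],"twist":[0,0,0]}]' >/dev/null; python3 -c "from h import *;st()"
```

```text
t 15.85 jig off x -0.2 y -3.9 mm z 0.0461 | F jig x -3.0 y 0.6 z 5.0 | T [0.1  0.5  0.01] [-1.7995e+02 -3.0000e-02  7.9130e+01]
t 16.23 jig off x 0.2 y -3.9 mm z 0.0461 | F jig x -2.3 y -0.9 z 5.6 | T [ 0.05  0.53 -0.02] [-1.7995e+02 -3.0000e-02  7.9130e+01]
t 16.60 jig off x 0.6 y -3.9 mm z 0.0461 | F jig x -3.2 y -0.7 z 4.5 | T [ 0.01  0.48 -0.03] [-1.7995e+02 -3.0000e-02  7.9140e+01]
```

```bash

for i in 1; do :; done
python3 -m crank '[{"gripper":30,"travel":[0,0.4,0],"twist":[0,0,0]},{"gripper":30,"travel":[0,0,0],"twist":[0,0,0]},{"gripper":30,"travel":[0,0,0],"twist":[0,0,0]}]' >/dev/null; python3 -c "from h import *;st()"
python3 -m crank '[{"gripper":30,"travel":[0,0.4,0],"twist":[0,0,0]},{"gripper":30,"travel":[0,0,0],"twist":[0,0,0]},{"gripper":30,"travel":[0,0,0],"twist":[0,0,0]}]' >/dev/null; python3 -c "from h import *;st()"
python3 -m crank '[{"gripper":30,"travel":[0,0.4,0],"twist":[0,0,0]},{"gripper":30,"travel":[0,0,0],"twist":[0,0,0]},{"gripper":30,"travel":[0,0,0],"twist":[0,0,0]}]' >/dev/null; python3 -c "from h import *;st()"
```

```text
t 16.98 jig off x 0.7 y -3.9 mm z 0.0461 | F jig x -4.1 y 0.5 z 5.0 | T [ 0.08  0.77 -0.09] [-1.7993e+02 -3.0000e-02  7.9140e+01]
t 17.35 jig off x 0.8 y -3.9 mm z 0.0461 | F jig x -6.1 y -0.3 z 7.7 | T [ 0.22  1.18 -0.05] [-1.7989e+02 -4.0000e-02  7.9140e+01]
t 17.73 jig off x 0.9 y -3.9 mm z 0.0461 | F jig x -8.4 y 0.1 z 8.5 | T [ 0.28  1.54 -0.09] [-1.7985e+02 -4.0000e-02  7.9140e+01]
```

The long fence has been contacted at about 8 N, including friction. Now pushing towards the short fence.

```bash

python3 -m crank '[{"gripper":30,"travel":[0.6,0,0],"twist":[0,0,0]},{"gripper":30,"travel":[0.6,0,0],"twist":[0,0,0]},{"gripper":30,"travel":[0.6,0,0],"twist":[0,0,0]},{"gripper":30,"travel":[0,0,0],"twist":[0,0,0]},{"gripper":30,"travel":[0,0,0],"twist":[0,0,0]}]' >/dev/null; python3 -c "from h import *;st()"
python3 -m crank '[{"gripper":30,"travel":[0.6,0,0],"twist":[0,0,0]},{"gripper":30,"travel":[0,0,0],"twist":[0,0,0]},{"gripper":30,"travel":[0,0,0],"twist":[0,0,0]}]' >/dev/null; python3 -c "from h import *;st()"
python3 -m crank '[{"gripper":30,"travel":[0.6,0,0],"twist":[0,0,0]},{"gripper":30,"travel":[0,0,0],"twist":[0,0,0]},{"gripper":30,"travel":[0,0,0],"twist":[0,0,0]}]' >/dev/null; python3 -c "from h import *;st()"
python3 -m crank '[{"gripper":30,"travel":[0.6,0,0],"twist":[0,0,0]},{"gripper":30,"travel":[0,0,0],"twist":[0,0,0]},{"gripper":30,"travel":[0,0,0],"twist":[0,0,0]}]' >/dev/null; python3 -c "from h import *;st()"
```

```text
t 18.35 jig off x 0.9 y -3.2 mm z 0.0461 | F jig x -7.0 y -6.2 z 10.9 | T [-1.    1.73 -0.32] [-1.7986e+02  9.0000e-02  7.9080e+01]
t 18.73 jig off x 0.9 y -2.7 mm z 0.0461 | F jig x -7.7 y -6.4 z 10.4 | T [-1.05  1.72 -0.29] [-1.7986e+02  1.0000e-01  7.9080e+01]
t 19.10 jig off x 0.9 y -2.2 mm z 0.0461 | F jig x -7.2 y -7.1 z 11.0 | T [-1.05  1.74 -0.29] [-1.7986e+02  1.0000e-01  7.9080e+01]
t 19.48 jig off x 0.9 y -1.6 mm z 0.0461 | F jig x -8.4 y -6.1 z 10.6 | T [-1.09  1.69 -0.3 ] [-1.7986e+02  1.0000e-01  7.9080e+01]
```

```bash

python3 -m crank '[{"gripper":30,"travel":[0.6,0,0],"twist":[0,0,0]},{"gripper":30,"travel":[0,0,0],"twist":[0,0,0]},{"gripper":30,"travel":[0,0,0],"twist":[0,0,0]}]' >/dev/null; python3 -c "from h import *;st()"
python3 -m crank '[{"gripper":30,"travel":[0.6,0,0],"twist":[0,0,0]},{"gripper":30,"travel":[0,0,0],"twist":[0,0,0]},{"gripper":30,"travel":[0,0,0],"twist":[0,0,0]}]' >/dev/null; python3 -c "from h import *;st()"
python3 -m crank '[{"gripper":30,"travel":[0.6,0,0],"twist":[0,0,0]},{"gripper":30,"travel":[0,0,0],"twist":[0,0,0]},{"gripper":30,"travel":[0,0,0],"twist":[0,0,0]}]' >/dev/null; python3 -c "from h import *;st()"
python3 -m crank '[{"gripper":30,"travel":[0.6,0,0],"twist":[0,0,0]},{"gripper":30,"travel":[0,0,0],"twist":[0,0,0]},{"gripper":30,"travel":[0,0,0],"twist":[0,0,0]}]' >/dev/null; python3 -c "from h import *;st()"
```

```text
t 19.85 jig off x 1.0 y -0.9 mm z 0.0461 | F jig x -7.6 y -6.6 z 11.6 | T [-1.04  1.7  -0.24] [-1.7986e+02  1.0000e-01  7.9080e+01]
t 20.23 jig off x 1.0 y -0.3 mm z 0.0461 | F jig x -7.1 y -6.9 z 10.9 | T [-1.07  1.67 -0.24] [-1.7986e+02  1.0000e-01  7.9080e+01]
t 20.60 jig off x 1.0 y 0.3 mm z 0.0461 | F jig x -7.1 y -6.9 z 11.1 | T [-1.04  1.73 -0.28] [-1.7986e+02  1.0000e-01  7.9080e+01]
t 20.98 jig off x 1.0 y 0.9 mm z 0.0461 | F jig x -7.6 y -6.0 z 10.3 | T [-1.04  1.67 -0.3 ] [-1.7987e+02  1.0000e-01  7.9080e+01]
```

```bash

python3 -m crank '[{"gripper":30,"travel":[0.6,0,0],"twist":[0,0,0]},{"gripper":30,"travel":[0,0,0],"twist":[0,0,0]},{"gripper":30,"travel":[0,0,0],"twist":[0,0,0]}]' >/dev/null; python3 -c "from h import *;st()"
python3 -m crank '[{"gripper":30,"travel":[0.6,0,0],"twist":[0,0,0]},{"gripper":30,"travel":[0,0,0],"twist":[0,0,0]},{"gripper":30,"travel":[0,0,0],"twist":[0,0,0]}]' >/dev/null; python3 -c "from h import *;st()"
python3 -m crank '[{"gripper":30,"travel":[0.6,0,0],"twist":[0,0,0]},{"gripper":30,"travel":[0,0,0],"twist":[0,0,0]},{"gripper":30,"travel":[0,0,0],"twist":[0,0,0]}]' >/dev/null; python3 -c "from h import *;st()"
python3 -m crank '[{"gripper":30,"travel":[0.6,0,0],"twist":[0,0,0]},{"gripper":30,"travel":[0,0,0],"twist":[0,0,0]},{"gripper":30,"travel":[0,0,0],"twist":[0,0,0]}]' >/dev/null; python3 -c "from h import *;st()"
```

```text
t 21.35 jig off x 1.0 y 1.1 mm z 0.0461 | F jig x -6.6 y -9.2 z 11.1 | T [-1.47  1.75 -0.26] [-1.7986e+02  1.4000e-01  7.9060e+01]
t 21.73 jig off x 1.0 y 1.2 mm z 0.0461 | F jig x -7.4 y -11.8 z 12.8 | T [-2.03  1.9  -0.25] [-179.87    0.2    79.05]
t 22.10 jig off x 1.0 y 1.3 mm z 0.0462 | F jig x -7.7 y -13.8 z 13.6 | T [-2.52  2.06 -0.24] [-179.87    0.26   79.03]
t 22.48 jig off x 1.0 y 1.4 mm z 0.0462 | F jig x -7.8 y -17.1 z 14.5 | T [-3.11  2.15 -0.25] [-179.87    0.31   79.01]
```

The short fence is in contact at about 10 N net. I'll add a bit more push on the long fence, settle and check.

```bash

python3 -m crank '[{"gripper":30,"travel":[0,0.5,0],"twist":[0,0,0]},{"gripper":30,"travel":[0,0.5,0],"twist":[0,0,0]},{"gripper":30,"travel":[0,0,0],"twist":[0,0,0]},{"gripper":30,"travel":[0,0,0],"twist":[0,0,0]},{"gripper":30,"travel":[0,0,0],"twist":[0,0,0]},{"gripper":30,"travel":[0,0,0],"twist":[0,0,0]}]'; python3 - <<'E'
from h import *
st()
a=bot.camera("side"); im=bot.camera("top"); st()
c=np.zeros((450,800,3),np.uint8); c[:450,:450]=cv2.resize(a[150:230,220:300,::-1],(450,450),interpolation=2); c[:340,460:800]=cv2.resize(im[180:260,220:300,::-1],(340,340),interpolation=2)
cv2.imwrite("pics/end.png",c)
E
```

```text
time: 23.22
ee_pos: [0.5302, 0.1679, 0.0462]
tcp_rot: [-179.8, 0.3, 79.0]
wrist_force: [-15.6, -13.6, 18.2]
opening: 0.0403
grasp_force: 51.6
t 23.23 jig off x 1.1 y 1.4 mm z 0.0462 | F jig x -12.8 y -16.3 z 18.2 | T [-2.9   3.23 -0.23] [-179.77    0.31   79.03]
t 23.32 jig off x 1.1 y 1.4 mm z 0.0462 | F jig x -12.2 y -17.4 z 17.9 | T [-2.93  3.28 -0.25] [-179.77    0.31   79.03]
```

View pics/end.png

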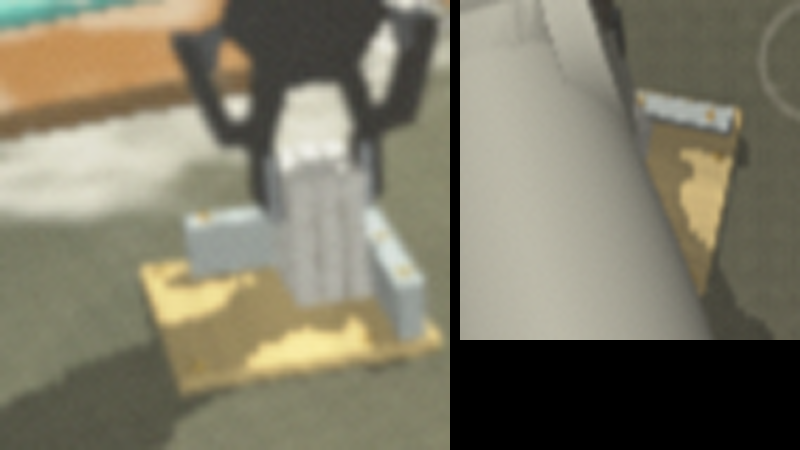

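The block stands upright in the corner (side crop (325,235)), flush to both fences. The forces are steady, with clear margins above 1.5 N and below 40 N. Handing in.

```bash
python3 -c "
from workcell import bot
print(bot.job_done())"
```

```text
the job is handed in; nothing more can be done
None
```

I handed the job in at about 23 s, with the white brick block upright in the jig corner and still gripped; measured push was about 12 N toward the long fence and 17 N toward the short one, part of it friction, and the hand-in gave no verdict.

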